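# Hang the carved foam arch on the drying bar

## Robot

A 7-joint arm with a two-finger parallel gripper is mounted at the origin on the work surface. World frame = base frame: x ahead of the robot, y to its left, z up, the work surface at z = 0. Lengths are in m, angles in rad, forces in N, time in s.
With the tool pointing down it reaches from about 0.4 to 0.85 m from the base axis. Payload 4.5 kg.
Tool frame: the origin (TCP) lies midway between the tips of the shut fingers; the grasp point (between the pads) lies 19 mm behind it; y points along the fingers, z is the direction in which the jaws open and shut, and the axes are right-handed (so a half turn about y gives the same grasp; the last joint's range is limited). The gripper opens to 88 mm and grips with 3 to 60 N. Pads are 18 mm wide; open, the fingers measure 123 mm over their backs; the gripper's body (75 mm by 187 mm) begins 45 mm behind the grasp point.
Start: joints at [-1.248, 0.689, -0.195, 1.565, 0.157, 0.902, -0.215], TCP at [0.178, 0.599, 0.239] pointing down, gripper open.
Joint ranges: [-3.01, 3.01], [-0.46, 2.08], [-1.47, 1.51], [0.13, 2.56], [-1, 4.14], [0.04, 2.09], [-2.66, 2.66]. Speed limits (rad/s): [2.57, 2.57, 3.14, 3.14, 3.14, 3.14, 3.14].

## Interface

Orientations are given as a unit quaternion [x, y, z, w].
In Python, from plant import r, snapshot, get_calibration, job, boxes_of gives the robot as it stands. The module is installed in compiled form; this text tells all that it offers.
- The arm moves only by the shell command python3 -m handwheel 'ROWS' [OPENING] [FORCE]. ROWS is JSON, a list that holds one entry, the list of rows, each a list of 6 numbers: the shift along the tool's x, y, z as a fraction of full scale, then the turn, a rotation vector about the tool's x, y, z as a fraction of full scale. In form: [[[x, y, z, wx, wy, wz], ...]]. A call has 1 to 12 rows; each row is the pose to reach, as a shift and turn from the pose commanded when the call began, along the tool's axes at that moment, turning the shorter way round; what a row does not reach only later rows make up. Full scale, the value 1, is 100 cm for a shift and 180 degrees for a turn. A row lasts 1/12 s, in which the tool goes at most 41.7 mm and 7.16 degrees, less where a joint would pass 70% of its speed; a pose out of reach is approached as far as the arm can. A call with a number of a shift or a turn outside -1 to 1 is refused whole. A call with a gripper value outside its range is refused whole. OPENING is the opening, from -1 (shut) to 1 (fully open), set as the call begins (- or left out, the last holds). The fingers move at their own pace and stop on an object; FORCE is the grip in N (left out, the last holds). Time passes only in rows, so rows that repeat a pose let the fingers close. It gives the time, the measured TCP pose, the force and the opening at its end, in the units of the state.
- r.get_state(): the state, without advancing time (a new reading comes with each control period).
- snapshot(name): name is "scene" or "side" or "wrist"; returns the picture (400x640x3 uint8, red, green, blue); there is no depth.
- get_calibration(name): a dict with "fx", "fy", "cx", "cy" (pixels), "T" (4x4, takes a point from camera to world coordinates). Camera axes: x right, y down, z forward; pixel columns grow to the right and rows downward; lengths in m; the calibration is good to about 2 mm. A picture is of the moment at which its call begins: read the wrist's pose just before it. get_calibration takes no time and is no camera call; for the wrist camera it gives the pose at the moment of the call.
- job.finish_job(): hands the job in, once; it reports no verdict.
Trained networks look in the newest picture that a camera, given by its name, has taken for a name from the list of things; names that differ only in an ending like _2 or _b are one class to them, and where a whole thing is asked for, a point or a joint stands for the part that bears it (a point fixed in the world has none). Each returns a list of dicts, best first, with "confidence" (0 to 1); they miss things now and then, are a little off and sometimes report something else, mostly with a low value. They report only what shows in the picture. A call takes as long as a camera call.
- boxes_of(thing, camera): "bbox" ([left, top, right, bottom] in pixels, round what is visible of it).
The state is a dict: "clock": time; "q": joint angles; "qd": joint speeds; "joint_torque": joint torques, N m; "tool_pos": TCP position; "eef_rot": TCP orientation; "contact_force": force on the tool from outside, world axes, zero at the start; "moment": the same for the moment, N m; "opening": opening from 0.0 (shut) to 1.0 (fully open).
Only numpy, scipy, OpenCV 4.12 (cv2) and the standard library are available. Lean on these libraries where they do the work, as an engineer would, in place of code of your own. Each camera call takes 0.05 s, during which the arm holds its last target. There are 200 camera calls.

## Task

Take the carved foam arch off its sloping stand and hang it to dry over the bar of the drying rack: near the middle of the bar, one leg on each side, square to the bar and hanging level. The bar's height has not been measured, so lower the arch gently until you feel the bar carry it, without forcing the springs down, and only then let go and move clear. Leave the stick pot, the foam offcut and the filler jar where they are.

Things in the scene. Friction and masses are not known exactly. Their poses are not given: they have to be found in the camera images.
- arch: White rigid model arch, carved faces: 30 mm thick (its x), 140 wide (y), 156 tall (z, feet to flat top), 0.1 to 0.21 kg. Origin: midway between the undersides of its feet. Legs 30 mm wide; opening 80 mm wide, 110 high, its head a half circle of radius 40. Starts on the stand, its z tilted 24 degrees from vertical towards the stand's +x, away from the robot. Centre of mass on the mid-line, 94 mm above the feet.
- arch_crown (a point): Middle of the underside of the arch's crown, the highest point of the opening, 110 mm along the arch's z from its origin; it ends on top of the bar. The arch hangs level only if the bar bears within about 5 mm of it (sideways, along the arch's y).
- arch_grip (a point): Middle of the solid band over the opening (46 mm high, from 110 to 156 mm along the arch's z), at 137 mm: the place to pinch the arch, across its 30 mm thickness.
- stand: Fixed wooden sloping stand, base 150 x 160 mm, origin under it on the table. The arch's feet are on a ledge some 50 mm up, square to its legs, between two upright slats behind the legs (stand's +x side, reaching 95 mm up the arch) and a lip in front (12 mm up it). The arch's top 60 mm is free on both faces. Draw it out along its own z by 30 mm or more before turning it.
- rack: Fixed drying rack, origin on the table under the bar's middle. A level round bar, 20 mm across, runs along the rack's x, 250 mm free between two posts 186 mm tall. Its height differs every time and is not reported: top 138 to 182 mm above the table. It is sprung: it stays up under about 1 N, then gives 1 mm per 1.2 N, up to 10 mm, then is rigid.
- stick_pot: Bystander: white pot 76 mm across and 80 mm tall, full of wooden sticks up to 140 mm high. Origin under its centre.
- offcut: Bystander: plain white foam block 110 x 70 x 45 mm. Origin under its centre.
- filler_jar: Bystander: white jar with a grey cap, 72 mm across and 95 mm tall. Origin under its centre.

How it is judged:
By the outcome, as a careful person would: the job done as asked, in the order asked, and still so for the second after the job is handed in, with the robot touching nothing.
It also fails if it takes over 59 s, if anything falls off the work surface, if the arm or the gripper's body presses on something with over 40 N, if the wrist force passes 120 N, or if a joint passes its speed limit or range.

## Working session

There is one attempt and no reset: what is moved stays moved. The work goes in short steps, Python scripts to look and compute and a shell command to move; the robot and the scene stay as the last step left them, time stands still between calls to the robot, and variables do not carry over. Pictures are saved under pics/ and viewed, about 8 in all and at most 12, crops included, and the job is handed in when it is done.

```bash
mkdir -p pics; ls
python3 - <<'E'
from plant import r,snapshot,get_calibration,boxes_of
import cv2,numpy as np
s=r.get_state();print(s['clock'],s['tool_pos'],s['eef_rot'],s['opening'],s['contact_force'])
ims=[]
for c in ("scene","side"):
    im=snapshot(c);cv2.imwrite(f'pics/{c}0.png',im[:,:,::-1]);ims.append(im)
    k=get_calibration(c);print(c,k['fx'],k['fy'],k['cx'],k['cy']);print(np.round(k['T'],3).tolist())
    for t in ("arch","stand","rack","stick_pot","offcut","filler_jar","arch_crown","arch_grip"):
        print(t,[(np.round(b['bbox'],0).tolist(),round(b['confidence'],2)) for b in boxes_of(t,c)[:2]])
E
```

```text
pics
0.0 [0.17789774 0.59848792 0.23791134] [ 0.70040173 -0.10176327  0.10168455 -0.69910079] 0.9997406895708641 [-0.03719771 -0.39720119  0.4329375 ]
scene 403.1620367428709 403.1620367428709 311.8389097836953 195.16443929543
[[0.816, 0.465, -0.342, 0.96], [0.577, -0.674, 0.46, -0.483], [-0.017, -0.573, -0.819, 1.037], [0.0, 0.0, 0.0, 1.0]]
arch [([312.0, 122.0, 360.0, 176.0], 0.71)]
stand [([305.0, 139.0, 375.0, 207.0], 0.87)]
rack [([211.0, 210.0, 330.0, 326.0], 0.66), ([318.0, 97.0, 349.0, 123.0], 0.37)]
stick_pot [([333.0, 231.0, 365.0, 267.0], 0.79), ([132.0, 291.0, 170.0, 331.0], 0.71)]
offcut [([315.0, 95.0, 350.0, 124.0], 0.97)]
filler_jar [([129.0, 293.0, 168.0, 330.0], 0.63)]
arch_crown [([313.0, 123.0, 359.0, 174.0], 0.96)]
arch_grip [([312.0, 119.0, 360.0, 174.0], 0.73)]
side 415.4861062292882 415.4861062292882 312.5137478738976 196.05317098395165
[[0.953, -0.17, 0.25, 0.283], [-0.302, -0.558, 0.773, -0.934], [0.008, -0.812, -0.584, 0.83], [0.0, 0.0, 0.0, 1.0]]
arch [([266.0, 134.0, 299.0, 194.0], 0.71)]
stand [([261.0, 166.0, 315.0, 209.0], 0.86), ([267.0, 136.0, 296.0, 197.0], 0.73)]
rack [([277.0, 202.0, 392.0, 305.0], 0.89)]
stick_pot [([350.0, 184.0, 377.0, 232.0], 0.84)]
offcut [([210.0, 152.0, 243.0, 176.0], 0.64), ([267.0, 134.0, 299.0, 194.0], 0.31)]
filler_jar [([282.0, 338.0, 316.0, 392.0], 0.98)]
arch_crown [([267.0, 134.0, 299.0, 192.0], 0.58)]
arch_grip [([267.0, 135.0, 298.0, 194.0], 0.93)]
```

View pics/scene0.png

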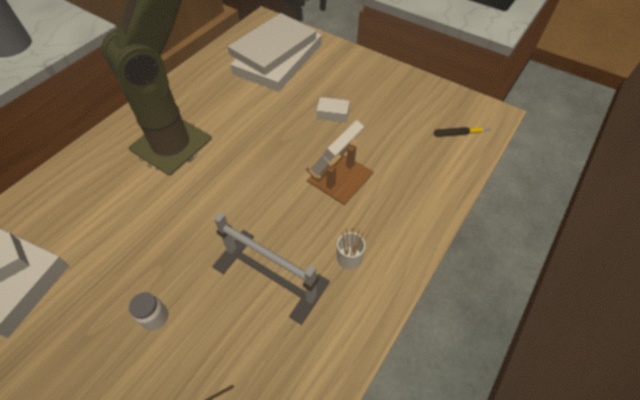

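View pics/side0.png

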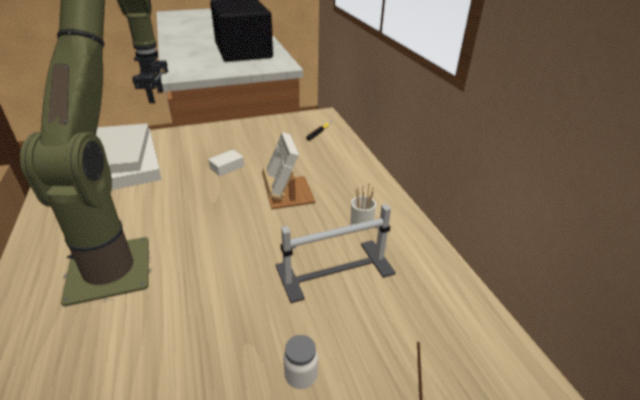

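```bash
cat > h.py <<'E'
import numpy as np,cv2
from plant import r,snapshot,get_calibration,boxes_of
from scipy.spatial.transform import Rotation as R
def ray(k,u,v):
    d=k['T'][:3,:3]@np.array([(u-k['cx'])/k['fx'],(v-k['cy'])/k['fy'],1]);return np.array(k['T'][:3,3]),d/np.linalg.norm(d)
def onz(k,u,v,z): 
    o,d=ray(k,u,v);return o+d*(z-o[2])/d[2]
def proj(k,P):
    P=np.atleast_2d(P);T=np.array(k['T']);c=(P-T[:3,3])@T[:3,:3];return np.c_[k['fx']*c[:,0]/c[:,2]+k['cx'],k['fy']*c[:,1]/c[:,2]+k['cy']]
def tri(*krs):
    A=np.zeros((3,3));b=np.zeros(3)
    for k,u,v in krs:
        o,d=ray(k,u,v);M=np.eye(3)-np.outer(d,d);A+=M;b+=M@o
    return np.linalg.solve(A,b)
E
python3 - <<'E'
from h import *
ks,kd=get_calibration('scene'),get_calibration('side')
for n,u,v,z in (("jar",149,322,0),("pot",350,262,0),("stand",340,181,.01),("offc",333,115,0)): print(n,onz(ks,u,v,z))
for n,a,b in (("arch",(336,148),(283,164)),("post1",(221,220),(287,232)),("post2",(312,270),(385,210))):print(n,tri((ks,*a),(kd,*b)))
t=[]
for c,(x,y,w,h) in (("scene",(295,110,84,105)),("side",(245,125,84,105))):
    im=cv2.imread(f'pics/{c}0.png')[y:y+h,x:x+w];t.append(cv2.resize(im,None,fx=4.5,fy=4.5,interpolation=cv2.INTER_CUBIC))
cv2.imwrite('pics/c1.png',np.hstack(t))
t=[]
for c,(x,y,w,h) in (("scene",(205,205,132,125)),("side",(270,190,132,125))):
    im=cv2.imread(f'pics/{c}0.png')[y:y+h,x:x+w];t.append(cv2.resize(im,None,fx=3,fy=3,interpolation=cv2.INTER_CUBIC))
cv2.imwrite('pics/c2.png',np.hstack(t))
E
```

```text
jar [ 0.41124247 -0.46768255  0.        ]
pot [ 0.74744828 -0.02683601  0.        ]
stand [0.57310706 0.18958522 0.01      ]
offc [0.38451655 0.43418866 0.        ]
arch [0.54440497 0.20462198 0.12647405]
post1 [ 0.45835156 -0.19232894  0.17782657]
post2 [ 0.72409632 -0.17331236  0.17285031]
```

View pics/c1.png

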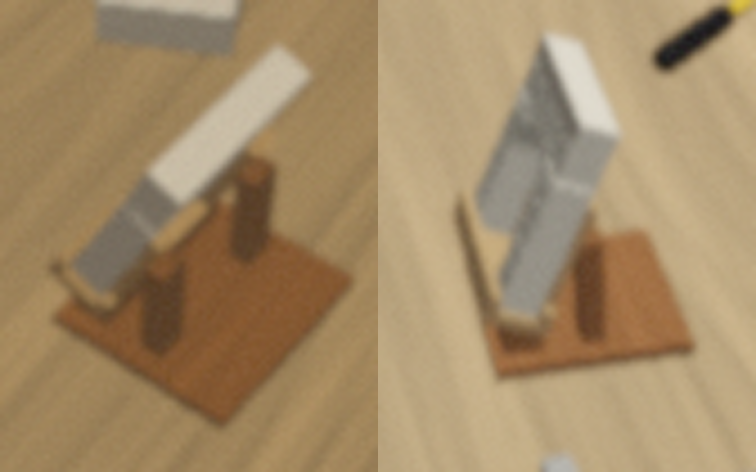

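View pics/c2.png

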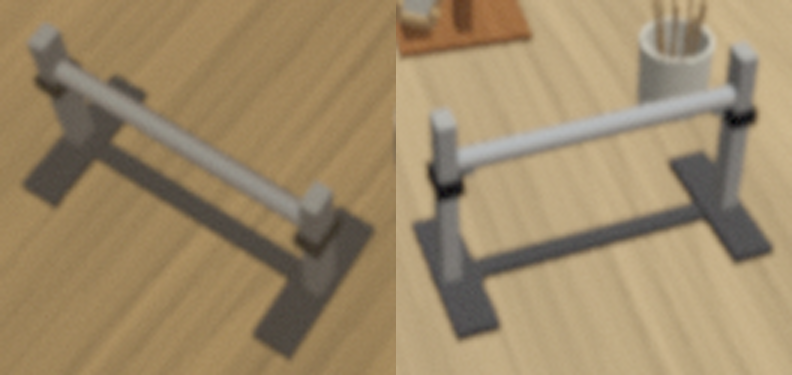

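Run:
```python
from h import *
from scipy.optimize import least_squares
ks,kd=get_calibration('scene'),get_calibration('side')
f=lambda p,o,s:(np.array(p)+.5)/s-.5+o
A=f([(280,43),(311,75),(180,207),(147,172)],(295,110),4.5)
B=f([(547-378,35),(580-378,38),(619-378,132),(582-378,130)],(245,125),4.5)
C=np.array([(-15,70,156),(15,70,156),(15,-70,156),(-15,-70,156)])/1e3
pose=lambda p:R.from_euler('z',p[3])*R.from_euler('y',p[4])
res=lambda p:np.r_[(proj(ks,pose(p).apply(C)+p[:3])-A).ravel(),(proj(kd,pose(p).apply(C)+p[:3])-B).ravel(),(p[4]-np.radians(24))*30]
s=least_squares(res,[.5,.2,.05,0,.42]);p=s.x
print('arch',p,np.degrees(p[3:]),'\n',s.fun.round(1))
print('grip',pose(p).apply([0,0,.137])+p[:3],'crown',pose(p).apply([0,0,.11])+p[:3])
# stand base corners (top of base)
for q in ((53,318),(222,422),(352,280)): print('base',onz(ks,*f(q,(295,110),4.5),.012))
# rack
a=[f(q,(205,205),3) for q in ((47,37),(317,197),(58,72),(303,212))]
b=[f(q,(270,190),3) for q in ((46,117),(346,50),(62,160),(339,97))]
print('posts',[tri((ks,*a[i]),(kd,*b[i])).round(4) for i in (0,1)])
print('posts z.186',[ (onz(ks,*a[i],.186).round(4),onz(kd,*b[i],.186).round(4)) for i in (0,1)])
def pl(k,u,v):
    o,d=ray(k,*u);_,e=ray(k,*v);n=np.cross(d,e);return n/np.linalg.norm(n),o
n1,o1=pl(ks,a[2],a[3]);n2,o2=pl(kd,b[2],b[3]);d=np.cross(n1,n2);d/=np.linalg.norm(d);print('bar dir',d)
M=np.array([n1,n2,d]);print('bar pt',np.linalg.solve(M,[n1@o1,n2@o2,d@[.59,-.18,.15]]))
```

```text
arch [ 0.5108857   0.21217182  0.05172338 -0.0671073   0.40830781] [-3.84496524 23.39431408] 
 [-0.2  0.6  0.4  0.6  0.3  0.2 -0.2  0.4 -1.  -1.  -0.   0.7  0.1  0.4
 -0.5 -1.6 -0.3]
grip [0.56516004 0.20852414 0.17746117] crown [0.55446364 0.20924303 0.15268073]
base [0.48418933 0.13002345 0.012     ]
base [0.63037878 0.12327657 0.012     ]
base [0.64079771 0.27927048 0.012     ]
posts [array([ 0.455 , -0.1889,  0.1858]), array([ 0.7229, -0.1782,  0.1861])]
posts z.186 [(array([ 0.4552, -0.189 ,  0.186 ]), array([ 0.455 , -0.1892,  0.186 ])), (array([ 0.7226, -0.1779,  0.186 ]), array([ 0.7231, -0.1786,  0.186 ]))]
bar dir [ 0.99570477  0.07994826 -0.04669364]
bar pt [ 0.58965717 -0.18414677  0.13558929]
```

```bash
cat >> h.py <<'E'
def tool_for(Ra):  # arch rotation -> tool rotation nearest to the present one: tool y=-arch z, tool z=+-arch x
    M=Ra.as_matrix();y=-M[:,2];c=[]
    for s in (1,-1):
        z=s*M[:,0];c.append(R.from_matrix(np.c_[np.cross(y,z),y,z]))
    cur=R.from_quat(r.get_state()['eef_rot']);return min(c,key=lambda q:(cur.inv()*q).magnitude())
def row(p,q):
    s=r.get_state();cur=R.from_quat(s['eef_rot']);d=cur.inv().apply(np.array(p)-s['tool_pos']);w=(cur.inv()*q).as_rotvec()
    print('row',np.r_[d,w/np.pi].round(4).tolist(),'rows needed',np.linalg.norm(d)/.0417,np.degrees(np.linalg.norm(w))/7.16)
E
python3 - <<'E'
from h import *
s=r.get_state();print(R.from_quat(s['eef_rot']).as_matrix().round(2))
Ra=R.from_euler('z',np.radians(-3.6))*R.from_euler('y',np.radians(24))
o=np.array([.5109,.2122,.0517]);o=np.array([.56516,.20852,.17746])-Ra.apply([0,0,.137])
q=tool_for(Ra);print(q.as_matrix().round(2))
row(o+Ra.apply([0,0,.118+.11]),q)
E
```

```text
[[ 0.96  0.    0.28]
 [-0.28  0.    0.96]
 [ 0.   -1.    0.  ]]
[[-0.06 -0.41  0.91]
 [-1.    0.03 -0.06]
 [ 0.   -0.91 -0.41]]
row [0.5184, -0.0219, -0.2559, -0.1125, 0.4214, 0.0896] rows needed 13.874129268073663 11.193455926791609
```

```bash
python3 -m handwheel '[[[0.518,-0.022,-0.256,-0.1125,0.4214,0.0896],[0.518,-0.022,-0.256,-0.1125,0.4214,0.0896],[0.518,-0.022,-0.256,-0.1125,0.4214,0.0896],[0.518,-0.022,-0.256,-0.1125,0.4214,0.0896],[0.518,-0.022,-0.256,-0.1125,0.4214,0.0896],[0.518,-0.022,-0.256,-0.1125,0.4214,0.0896],[0.518,-0.022,-0.256,-0.1125,0.4214,0.0896],[0.518,-0.022,-0.256,-0.1125,0.4214,0.0896],[0.518,-0.022,-0.256,-0.1125,0.4214,0.0896],[0.518,-0.022,-0.256,-0.1125,0.4214,0.0896],[0.518,-0.022,-0.256,-0.1125,0.4214,0.0896],[0.518,-0.022,-0.256,-0.1125,0.4214,0.0896]]]' 1
python3 - <<'E'
from h import *
Ra=R.from_euler('z',np.radians(-3.6))*R.from_euler('y',np.radians(24))
o=np.array([.56516,.20852,.17746])-Ra.apply([0,0,.137])
q=tool_for(Ra);print(r.get_state()['q'])
row(o+Ra.apply([0,0,.118+.11]),q)
E
```

```text
clock: 1.9
tool_pos: [0.5463, 0.2563, 0.2573]
eef_rot: [-0.573, 0.613, -0.399, 0.37]
contact_force: [0.7, 0.7, 0.2]
opening: 1.002
[-0.44623382  0.84286089  0.07223296  1.23919362 -0.23468886  1.44848778
 -0.38372622]
row [0.0461, -0.027, 0.0527, 0.0003, -0.0024, -0.0002] rows needed 1.7999628677777892 0.0614485690683211
```

```bash
python3 -m handwheel '[[[0.046,-0.027,0.0527,0,-0.0024,0],[0.046,-0.027,0.0527,0,-0.0024,0],[0.046,-0.027,0.0527,0,-0.0024,0],[0.046,-0.027,0.0527,0,-0.0024,0],[0.046,-0.027,0.0527,0,-0.0024,0],[0.046,-0.027,0.0527,0,-0.0024,0]]]'
python3 - <<'E'
from h import *
k=get_calibration('wrist');im=snapshot('wrist')
Ra=R.from_euler('z',np.radians(-3.6))*R.from_euler('y',np.radians(24))
o=np.array([.56516,.20852,.17746])-Ra.apply([0,0,.137])
np.set_printoptions(suppress=True,precision=4)
print(r.get_state()['tool_pos'],r.get_state()['contact_force'],k)
cv2.imwrite('pics/w1.png',im[:,:,::-1])
C=np.array([(-15,70,156),(15,70,156),(15,-70,156),(-15,-70,156)])/1e3
print(proj(k,Ra.apply(C)+o))
np.savez('w1.npz',T=k['T'],f=k['fx'],c=[k['cx'],k['cy']])
E
```

```text
clock: 2.4
tool_pos: [0.5993, 0.2117, 0.2611]
eef_rot: [-0.576, 0.61, -0.394, 0.376]
contact_force: [-0.4, 1.0, -0.0]
opening: 1.001
[0.5992 0.2117 0.2612] [ 0.1252  0.6371 -1.0551] {'fx': 298.67022809863454, 'fy': 298.67022809863454, 'cx': 315.11172048231936, 'cy': 203.43391056725747, 'T': array([[ 0.9121,  0.0681, -0.4042,  0.662 ],
       [-0.0469, -0.9623, -0.268 ,  0.2828],
       [-0.4072,  0.2634, -0.8745,  0.3943],
       [ 0.    ,  0.    ,  0.    ,  1.    ]])}
[[299.6738 126.9795]
 [342.3306 127.4403]
 [336.1448 299.0814]
 [300.4545 298.7483]]
```

View pics/w1.png

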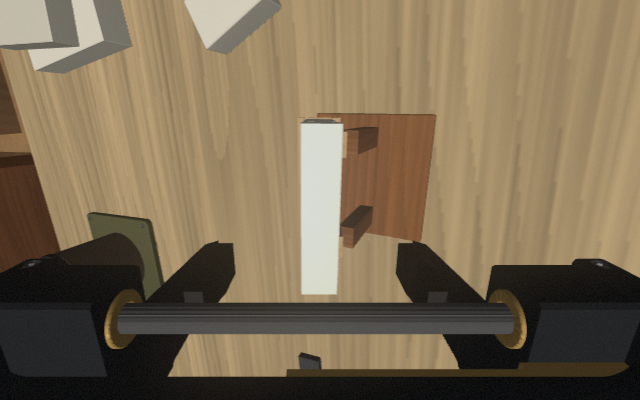

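Run:
```python
from h import *
from scipy.optimize import least_squares
im=cv2.imread('pics/w1.png');d=np.load('w1.npz');k=dict(T=d['T'],fx=float(d['f']),fy=float(d['f']),cx=d['c'][0],cy=d['c'][1])
m=(im.min(2)>195).astype(np.uint8);n,l,st,_=cv2.connectedComponentsWithStats(m);i=l[200,320];print(st[i])
c=max(cv2.findContours((l==i).astype(np.uint8),0,1)[0],key=cv2.contourArea)
(b)=cv2.boxPoints(cv2.minAreaRect(c));h=cv2.approxPolyDP(cv2.convexHull(c),6,True)[:,0];print(b,h)
q=np.array(sorted(h.tolist(),key=lambda p:p[1]),float)
if len(q)==4:
    A=np.r_[q[:2][q[:2,0].argsort()],q[2:][q[2:,0].argsort()[::-1]]]+[[-.5,-.5],[.5,-.5],[.5,.5],[-.5,.5]]
    C=np.array([(-15,70,156),(15,70,156),(15,-70,156),(-15,-70,156)])/1e3
    g0=np.array([.56516,.20852,.17746])
    def P(p):
        Ra=R.from_euler('z',p[2])*R.from_euler('y',np.radians(24));return Ra.apply(C-[0,0,.137])+g0+Ra.apply([p[0],p[1],p[3]])
    s=least_squares(lambda p:np.r_[(proj(k,P(p))-A).ravel(),p[3]*300],[0,0,-.06,0]);print(s.x,np.degrees(s.x[2]),s.fun.round(1))
    Ra=R.from_euler('z',s.x[2])*R.from_euler('y',np.radians(24));g=g0+Ra.apply([s.x[0],s.x[1],s.x[3]]);print('grip',g)
    row(g+Ra.apply([0,0,-.019]),tool_for(Ra))
```

```text
[ 301  124   41  170 6294]
[[297.55643  292.85672 ]
 [302.027    122.974396]
 [341.26297  124.00693 ]
 [336.7924   293.88925 ]] [[341 124]
 [335 292]
 [303 293]
 [302 124]]
[ 0.000525    0.00235826 -0.06045722 -0.00494943] -3.4639433698480824 [-1.  -0.2  0.9  0.1  1.1  0.7 -1.  -0.5 -1.5]
grip [0.56377179 0.2109666  0.17272493]
row [0.0031, 0.1142, 0.0038, 0.0003, 0.0027, -0.0004] rows needed 2.741196880625478 0.0693994189614798
```

```bash
python3 -m handwheel '[[[0.003,0.03,0.0038,0,0.0027,0],[0.003,0.06,0.0038,0,0.0027,0],[0.003,0.085,0.0038,0,0.0027,0],[0.003,0.1,0.0038,0,0.0027,0],[0.003,0.106,0.0038,0,0.0027,0],[0.003,0.112,0.0038,0,0.0027,0],[0.003,0.112,0.0038,0,0.0027,0],[0.003,0.112,0.0038,0,0.0027,0]]]'
python3 - <<'E'
from h import *
k=get_calibration('wrist');im=snapshot('wrist')
s=r.get_state();print(s['tool_pos'],s['contact_force'])
Ra=R.from_euler('z',-.0605)*R.from_euler('y',np.radians(24));print('tcp rel to grip est',Ra.inv().apply(s['tool_pos']-np.array([.56377,.21097,.1727])))
cv2.imwrite('pics/w2.png',im[:,:,::-1])
im=snapshot('side');cv2.imwrite('pics/s2.png',cv2.resize(im[100:230,200:360,::-1],None,fx=4,fy=4,interpolation=cv2.INTER_CUBIC))
E
```

```text
clock: 3.12
tool_pos: [0.5589, 0.2099, 0.1579]
eef_rot: [-0.574, 0.611, -0.397, 0.373]
contact_force: [0.2, 0.3, -0.5]
opening: 0.999
[0.55922162 0.20976475 0.15806337] [-0.22388038 -0.47728126  0.9164672 ]
tcp rel to grip est [ 0.00187228 -0.00147806 -0.01518819]
```

View pics/w2.png

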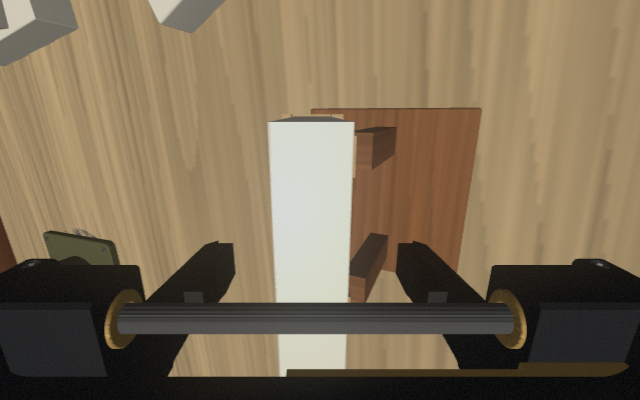

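```bash
python3 -m handwheel '[[[0,0,0,0,0,0],[0,0,0,0,0,0],[0,0,0,0,0,0],[0,0,0,0,0,0],[0,0,0,0,0,0],[0,0,0,0,0,0],[0,0,0,0,0,0],[0,0,0,0,0,0],[0,0,0,0,0,0],[0,0,0,0,0,0]]]' -1 25
python3 - <<'E'
from h import *
from scipy.optimize import least_squares
k=get_calibration('wrist');im=snapshot('wrist')
s=r.get_state();q=R.from_quat(s['eef_rot']);print(s['tool_pos'],s['contact_force'],s['moment'],s['opening'])
cv2.imwrite('pics/w3.png',im[:,:,::-1])
T=np.eye(4);T[:3,:3]=q.as_matrix();T[:3,3]=s['tool_pos']
Tc=np.linalg.inv(T)@k['T'];print('cam in tool',Tc.round(4).tolist());np.save('Tc.npy',Tc)
m=(im.min(2)>190).astype(np.uint8);n,l,st,_=cv2.connectedComponentsWithStats(m);i=l[200,315];print(st[i]);
for v in (118,120,122,124,126,128,140,200,260): x=np.where(l[v]==i)[0];print(v,x.min() if len(x) else None,x.max() if len(x) else None)
E
```

```text
clock: 4.05
tool_pos: [0.5569, 0.2096, 0.1576]
eef_rot: [-0.575, 0.612, -0.396, 0.372]
contact_force: [-3.4, 0.4, 4.0]
opening: 0.338
[0.55688218 0.20957788 0.15763513] [-3.32002608 -1.23429857  4.85137621] [-0.12030987  0.92996615  0.04213086] 0.33916224884273827
cam in tool [[0.0001, 0.956, 0.2933, -0.075], [-0.0007, -0.2933, 0.956, -0.1453], [1.0, -0.0003, 0.0006, -0.0004], [0.0, 0.0, 0.0, 1.0]]
[  274   121    83   181 13887]
118 None None
120 None None
122 274 356
124 274 356
126 274 356
128 274 356
140 274 356
200 276 353
260 279 351
```

```bash
python3 -m handwheel '[[[0,-0.01,0,0,0,0],[0,-0.03,0,0,0,0],[0,-0.06,0,0,0,0],[0,-0.09,0,0,0,0],[0,-0.12,0,0,0,0],[0,-0.12,0,0,0,0],[0,-0.12,0,0,0,0]]]'
python3 - <<'E'
from h import *
s=r.get_state();print(s['contact_force'],s['opening'])
Ra=R.from_euler('z',np.arctan2(.0107,.268));q=tool_for(Ra);row([.589,-.1853,.36],q)
E
```

```text
clock: 4.68
tool_pos: [0.6085, 0.2062, 0.2673]
eef_rot: [-0.573, 0.611, -0.398, 0.374]
contact_force: [-0.5, 0.8, -1.9]
opening: 0.337
[-0.53762868  0.84630014 -1.86650443] 0.3372693855894451
row [0.3919, -0.0874, -0.0322, 0.1318, -0.0327, -0.0071] rows needed 9.659212051803939 3.4182045279441837
```

```bash
python3 -m handwheel '[[[0.012,-0.003,-0.001,0.008,-0.002,0],[0.037,-0.01,-0.003,0.02,-0.005,-0.001],[0.07,-0.018,-0.006,0.035,-0.009,-0.002],[0.105,-0.026,-0.009,0.05,-0.012,-0.003],[0.14,-0.035,-0.012,0.065,-0.016,-0.003],[0.175,-0.043,-0.015,0.08,-0.02,-0.004],[0.21,-0.05,-0.018,0.095,-0.023,-0.005],[0.245,-0.058,-0.021,0.11,-0.027,-0.006],[0.28,-0.065,-0.024,0.12,-0.03,-0.0065],[0.31,-0.072,-0.027,0.1318,-0.0327,-0.007],[0.335,-0.078,-0.029,0.1318,-0.0327,-0.007],[0.35,-0.083,-0.031,0.1318,-0.0327,-0.007]]]'
python3 - <<'E'
from h import *
s=r.get_state();print(s['contact_force'],s['opening'])
Ra=R.from_euler('z',np.arctan2(.0107,.268));q=tool_for(Ra);row([.589,-.1853,.36],q)
E
```

```text
clock: 5.68
tool_pos: [0.5878, -0.147, 0.3543]
eef_rot: [0.511, -0.492, 0.489, -0.507]
contact_force: [-0.3, -0.0, -1.1]
opening: 0.339
[-0.3228677  -0.02658975 -1.1001287 ] 0.33859486959078205
row [0.0384, -0.0056, -0.0003, 0.0024, -0.0011, 0.0005] rows needed 0.9300321401136519 0.0675722117501356
```

```bash
python3 -m handwheel '[[[0.012,0,0,0,0,0],[0.025,0,0,0.002,-0.001,0],[0.034,0,0,0.0024,-0.001,0],[0.0384,0,0,0.0024,-0.001,0],[0.0384,0,0,0.0024,-0.001,0],[0.0384,0,0,0.0024,-0.001,0]]]'
python3 - <<'E'
from h import *
s=r.get_state();print(s['tool_pos'],R.from_quat(s['eef_rot']).as_matrix().round(4).tolist(),s['contact_force'])
a,b,w=snapshot('scene'),snapshot('side'),snapshot('wrist')
for n,i in zip('abw',(a,b,w)): cv2.imwrite(f'pics/p_{n}.png',i[:,:,::-1])
g=lambda i,x,y:cv2.resize(i[y:y+150,x:x+130,::-1],None,fx=3,fy=3,interpolation=cv2.INTER_CUBIC)
cv2.imwrite('pics/p4.png',np.hstack([g(a,205,180),g(b,270,150)]))
m=(w.min(2)>185).astype(np.uint8);n,l,st,_=cv2.connectedComponentsWithStats(m);i=l[200,315];print(st[i])
for v in (118,120,122,124,126,140,200,260): x=np.where(l[v]==i)[0];print(v,x.min() if len(x) else None,x.max() if len(x) else None)
E
```

```text
clock: 6.18
tool_pos: [0.5919, -0.1805, 0.3547]
eef_rot: [-0.51, 0.488, -0.489, 0.512]
contact_force: [0.3, 0.1, -0.8]
opening: 0.339
[ 0.59192906 -0.18050892  0.35470892] [[0.045, 0.0024, 0.999], [-0.999, 0.0011, 0.045], [-0.001, -1.0, 0.0024]] [ 0.33100217  0.10286429 -0.83764628]
[  274   121    83   181 13792]
118 None None
120 None None
122 274 356
124 274 356
126 275 356
140 275 356
200 277 354
260 280 351
```

View pics/p4.png

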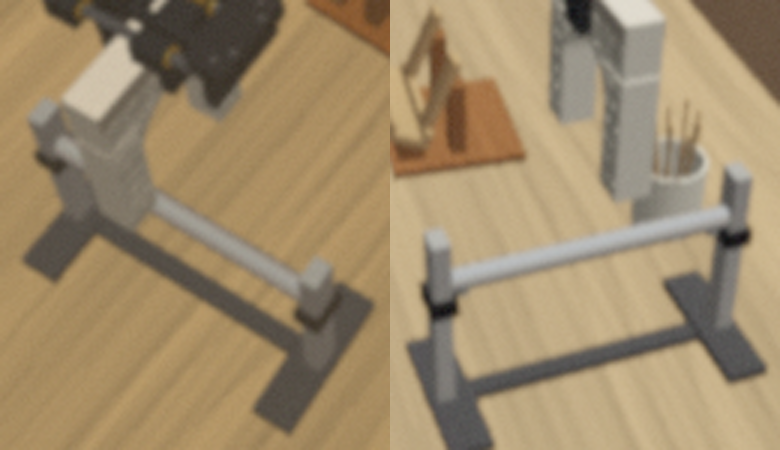

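Run:
```python
from h import *
s=r.get_state();q=R.from_quat(s['eef_rot'])
# arch frame in tool: x=tool z, y=-tool x, z=-tool y ; origin at tool (-.0017,.1226,0)
def W(p): p=np.array(p)/1e3; return q.apply(np.c_[-p[:,1]-.0017,.1226-p[:,2],p[:,0]])+s['tool_pos']
pts=[(-15,-70,0),(15,-70,0),(-15,-40,0),(-15,-70,156),(15,-70,156),(-15,70,0)]
for c,o,off in(('scene',(205,180),0),('side',(270,150),390)):
    u=proj(get_calibration(c),W(pts));print(c,((u-o+.5)*3-.5+[off,0]).round(0).tolist())
row([.589,-.1853,.33],tool_for(R.from_euler('z',np.arctan2(.0107,.268))))
```

```text
scene [[104.0, 217.0], [136.0, 237.0], [129.0, 187.0], [63.0, 105.0], [100.0, 126.0], [214.0, 83.0]]
side [[613.0, 208.0], [649.0, 199.0], [598.0, 185.0], [624.0, 32.0], [664.0, 24.0], [547.0, 110.0]]
row [0.0049, 0.0251, -0.0033, -0.0009, 0.0018, -0.0002] rows needed 0.6179033546539173 0.0515239655786275
```

Run:
```python
from h import *
s=r.get_state();q=R.from_quat(s['eef_rot'])
def W(p): p=np.array(p)/1e3; return q.apply(np.c_[-p[:,1]-.0017,.1226-p[:,2],p[:,0]])+s['tool_pos']
loops=[[(-15,-70,0),(15,-70,0),(15,-70,156),(-15,-70,156)],[(-15,-70,0),(-15,-40,0),(-15,-40,70)],[(-15,70,0),(-15,40,0),(-15,40,70)],[(-15,70,156),(15,70,156),(15,-70,156),(-15,-70,156)]]
t=[]
for c,f,o in(('scene','a',(218,188)),('side','b',(318,140))):
    im=cv2.resize(cv2.imread(f'pics/p_{f}.png')[o[1]:o[1]+80,o[0]:o[0]+80],None,fx=5,fy=5,interpolation=cv2.INTER_CUBIC)
    for L in loops:
        u=(proj(get_calibration(c),W(L))-o+.5)*5-.5;cv2.polylines(im,[u.round().astype(np.int32)],False,(0,0,255),1)
    t.append(im)
cv2.imwrite('pics/o5.png',np.hstack(t))
```

```text
(no output)
```

View pics/o5.png

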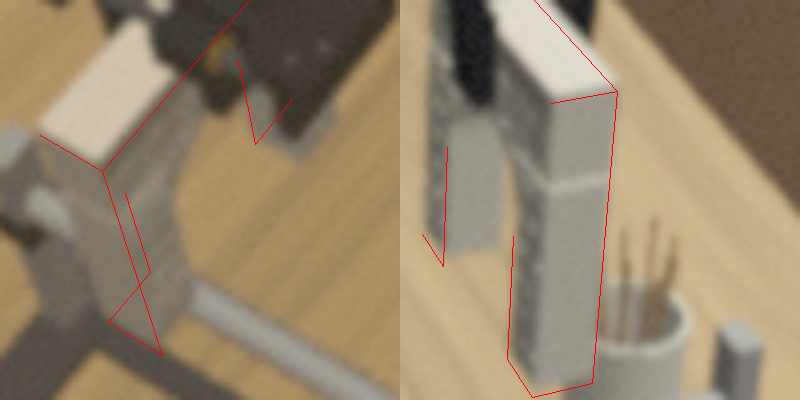

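```bash
python3 -m handwheel '[[[0.002,0.01,-0.001,0,0,0],[0.0049,0.03,-0.0033,-0.0009,0.0018,0],[0.0049,0.055,-0.0033,-0.0009,0.0018,0],[0.0049,0.08,-0.0033,-0.0009,0.0018,0],[0.0049,0.1,-0.0033,-0.0009,0.0018,0],[0.0049,0.12,-0.0033,-0.0009,0.0018,0],[0.0049,0.135,-0.0033,-0.0009,0.0018,0],[0.0049,0.145,-0.0033,-0.0009,0.0018,0],[0.0049,0.15,-0.0033,-0.0009,0.0018,0],[0.0049,0.15,-0.0033,-0.0009,0.0018,0],[0.0049,0.15,-0.0033,-0.0009,0.0018,0]]]'
python3 - <<'E'
from h import *
s=r.get_state();print(s['tool_pos'],R.from_quat(s['eef_rot']).as_matrix().round(4).tolist(),s['contact_force'],s['moment'])
a,b=snapshot('scene'),snapshot('side')
g=lambda i,x,y:cv2.resize(i[y:y+100,x:x+80,::-1],None,fx=5,fy=5,interpolation=cv2.INTER_CUBIC)
cv2.imwrite('pics/p6.png',np.hstack([g(a,225,205),g(b,300,170)]))
f=[r.get_state()['contact_force']];print(f)
row([.589,-.1853,.19],tool_for(R.from_euler('z',np.arctan2(.0107,.268))))
E
```

```text
clock: 7.25
tool_pos: [0.5896, -0.1866, 0.2058]
eef_rot: [-0.509, 0.49, -0.491, 0.51]
contact_force: [1.4, 0.3, -0.2]
opening: 0.34
[ 0.58962014 -0.18661097  0.20584688] [[0.0383, 0.0013, 0.9993], [-0.9993, -0.0004, 0.0383], [0.0005, -1.0, 0.0013]] [ 1.42933638  0.30246898 -0.17899268] [-0.08560508  0.05280583  0.01198127]
[array([ 1.02625628, -0.30366596, -0.86362692])]
row [-0.0016, 0.0164, -0.0008, -0.0007, -0.0006, 0.0003] rows needed 0.3944665610557486 0.02444148329283247
```

View pics/p6.png

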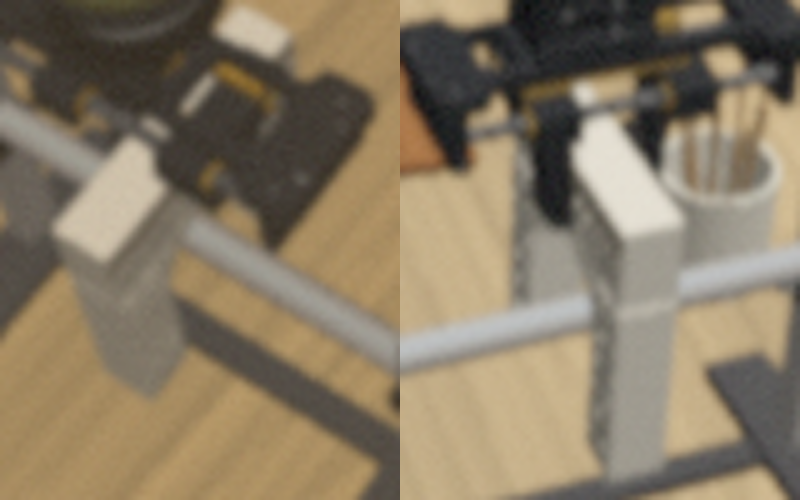

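```bash
cat > f.py <<'E'
from h import *
F=[];P=[];M=[]
for i in range(10):
    snapshot('wrist');s=r.get_state();F.append(s['contact_force']);P.append(s['tool_pos']);M.append(s['moment'])
print(s['clock'],'F',np.mean(F,0).round(2),'+-',np.std(F,0).round(2),'M',np.mean(M,0).round(3),'P',np.mean(P,0).round(4))
E
python3 f.py; python3 -m handwheel '[[[-0.001,0.008,0,0,0,0],[-0.001,0.016,0,0,0,0],[-0.001,0.022,0,0,0,0],[-0.001,0.026,0,0,0,0],[-0.001,0.028,0,0,0,0],[-0.001,0.028,0,0,0,0],[-0.001,0.028,0,0,0,0]]]'>/dev/null; python3 f.py
```

```text
7.85 F [ 0.44 -0.43 -1.26] +- [0.53 0.52 0.56] M [-0.064  0.057 -0.002] P [ 0.5893 -0.1867  0.2058]
8.9333 F [-0.05  0.07 -1.04] +- [0.51 0.53 0.66] M [-0.067  0.061 -0.   ] P [ 0.5892 -0.1857  0.1775]
```

```bash
for i in 1; do python3 -m handwheel '[[[0,0.002,0,0,0,0],[0,0.005,0,0,0,0],[0,0.008,0,0,0,0],[0,0.01,0,0,0,0],[0,0.01,0,0,0,0]]]' | grep -E "pos|force"; python3 f.py; done
python3 -m handwheel '[[[0,0.001,0,0,0,0],[0,0.002,0,0,0,0],[0,0.003,0,0,0,0],[0,0.003,0,0,0,0]]]' | grep force; python3 f.py
```

```text
tool_pos: [0.5886, -0.1855, 0.1665]
contact_force: [-0.5, -0.3, -0.3]
9.85 F [ 0.06 -0.01 -1.31] +- [0.58 0.43 0.49] M [-0.084  0.077 -0.011] P [ 0.5891 -0.1857  0.1672]
contact_force: [-0.0, -0.2, -1.4]
10.6833 F [ 0.29 -0.04 -1.13] +- [0.64 0.4  0.54] M [-0.078  0.067  0.008] P [ 0.589  -0.1857  0.1642]
```

```bash
python3 -m handwheel '[[[0,0.001,0,0,0,0],[0,0.002,0,0,0,0],[0,0.003,0,0,0,0],[0,0.003,0,0,0,0]]]' | grep force; python3 f.py
python3 -m handwheel '[[[0,0.001,0,0,0,0],[0,0.002,0,0,0,0],[0,0.002,0,0,0,0]]]' | grep force; python3 f.py
```

```text
contact_force: [-0.6, 0.1, -1.7]
11.5167 F [-0.04 -0.27 -0.94] +- [0.38 0.63 0.61] M [-0.066  0.045  0.001] P [ 0.589  -0.1857  0.1612]
contact_force: [0.5, -0.1, -0.6]
12.2667 F [-0.05  0.27 -1.02] +- [0.44 0.42 0.43] M [-0.076  0.053 -0.   ] P [ 0.589  -0.1857  0.1592]
```

```bash
python3 -m handwheel '[[[0,0.001,0,0,0,0],[0,0.0015,0,0,0,0],[0,0.0015,0,0,0,0]]]' | grep force; python3 f.py
```

```text
contact_force: [0.6, -0.5, -0.6]
13.0167 F [ 0.12  0.03 -1.1 ] +- [0.44 0.25 0.53] M [-0.061  0.046 -0.003] P [ 0.589  -0.1857  0.1577]
```

```bash
python3 -m handwheel '[[[0,0.001,0,0,0,0],[0,0.0015,0,0,0,0],[0,0.0015,0,0,0,0]]]' | grep force; python3 f.py
```

```text
contact_force: [-0.8, -0.1, -0.5]
13.7667 F [ 0.12  0.09 -0.89] +- [0.59 0.49 0.39] M [-0.068  0.052  0.003] P [ 0.589  -0.1857  0.1562]
```

```bash
python3 -m handwheel '[[[0,0.001,0,0,0,0],[0,0.0015,0,0,0,0],[0,0.0015,0,0,0,0]]]' | grep force; python3 f.py
```

```text
contact_force: [-0.9, 0.3, 0.2]
14.5167 F [-0.35  0.25  0.75] +- [0.33 0.55 0.72] M [-0.066  0.093  0.003] P [ 0.5891 -0.1857  0.1548]
```

```bash
python3 -m handwheel '[[[0,0.001,0,0,0,0],[0,0.0015,0,0,0,0],[0,0.0015,0,0,0,0]]]' | grep force; python3 f.py
```

```text
contact_force: [-0.5, -0.3, 2.5]
15.2667 F [-0.48  0.36  2.68] +- [0.5  0.38 0.43] M [-0.023  0.156 -0.007] P [ 0.5891 -0.1857  0.1533]
```

```bash
python3 -m handwheel '[[[0,-0.0007,0,0,0,0],[0,-0.0014,0,0,0,0],[0,-0.0014,0,0,0,0]]]' | grep force; python3 f.py
python3 - <<'E'
from h import *
s=r.get_state();q=R.from_quat(s['eef_rot'])
def W(p): p=np.array(p)/1e3; return q.apply(np.c_[-p[:,1]-.0017,.1226-p[:,2],p[:,0]])+s['tool_pos']
L=[(-15,-70,0),(15,-70,0),(15,-70,156),(-15,-70,156),(-15,-70,0)]
d=np.array([np.cos(.04),np.sin(.04),0]);n=np.array([-d[1],d[0],0]);zt=.1435
c0=np.array([.589,-.1836,zt-.01]);t=[]
for c,o in(('scene',(232,215)),('side',(310,175))):
    k=get_calibration(c);im=snapshot(c)[:,:,::-1];cv2.imwrite(f'pics/q_{c}.png',im)
    im=np.ascontiguousarray(cv2.resize(im[o[1]:o[1]+100,o[0]:o[0]+80],None,fx=5,fy=5,interpolation=cv2.INTER_CUBIC))
    pl=lambda P,col:cv2.polylines(im,[((proj(k,P)-o+.5)*5-.5).round().astype(np.int32)],False,col,1)
    pl(W(L),(0,0,255))
    v=np.array(k['T'])[:3,3]-c0;v-=d*(v@d);v/=np.linalg.norm(v);e=np.cross(d,v)
    for sg in(1,-1): pl(np.array([c0+e*.01*sg-d*.12,c0+e*.01*sg+d*.12]),(255,0,0))
    t.append(im)
cv2.imwrite('pics/o7.png',np.hstack(t))
E
```

```text
contact_force: [-0.4, 1.6, 0.9]
16.0167 F [0.19 0.01 1.05] +- [0.41 0.52 0.51] M [-0.108 -0.002  0.004] P [ 0.5891 -0.1857  0.1546]
```

View pics/o7.png

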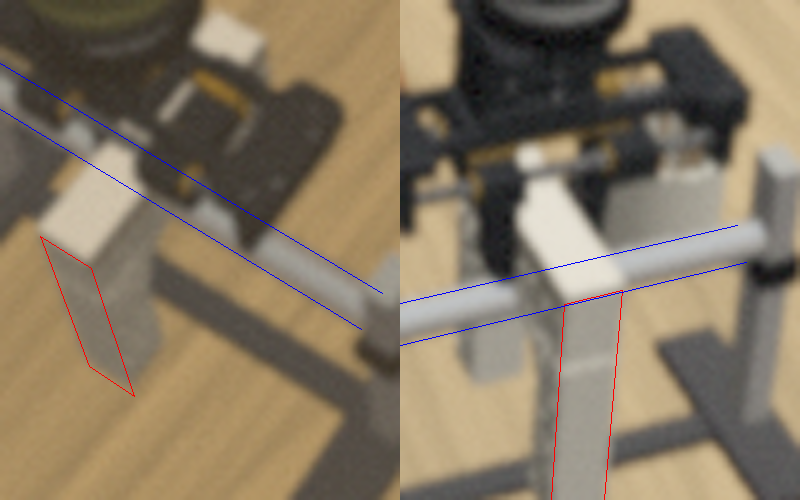

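Run:
```python
from h import *
from scipy.optimize import least_squares
d=lambda th:np.array([np.cos(th),np.sin(th),0])
def prof(f,us,k,c0):
    im=cv2.imread(f).astype(float);S=cv2.GaussianBlur(im[:,:,2]-im[:,:,0],(3,3),0)  # r-b, small on grey
    out=[];line=proj(k,[c0-d(.04)*.1,c0+d(.04)*.1]);
    for u in us:
        v0=np.interp(u,*line.T);v=np.arange(int(v0)-14,int(v0)+15);p=S[v,u];b=np.percentile(p,80);w=np.clip(b-p,0,None);c=v[np.argmax(np.convolve(w,np.ones(7),'same'))]
        hi=w[(v>c-4)&(v<c+5)].max();ins=[x for x,y in zip(v,w) if y>hi/2 and abs(x-c)<7]
        out.append((u,(min(ins)+max(ins))/2,max(ins)-min(ins)+1))
    return np.array(out)
c0=np.array([.589,-.1836,.1335]);D={}
for c,us in(('scene',range(236,298,5)),('side',range(298,376,6))):
    k=get_calibration(c);D[c]=(k,prof(f'pics/{c}0.png',us,k,c0));pr=proj(k,np.array([c0-d(.04)*.12,c0+d(.04)*.12]))
    o=D[c][1];print(c,[(int(a),round(b-np.interp(a,*pr.T),1),int(w)) for a,b,w in o])
def res(p):
    e=[]
    for c,(k,o) in D.items():
        P=np.array([[.589,p[0],p[1]]]);pr=proj(k,np.r_[P-d(p[2])*.12,P+d(p[2])*.12]);e+=list(o[:,1]-np.interp(o[:,0],*pr.T))
    return e
s=least_squares(res,[-.1836,.1335,.04],loss='soft_l1');print('bar y,z centre,yaw',s.x.round(4),np.degrees(s.x[2]))
```

```text
scene [(236, np.float64(8.4), 11), (241, np.float64(7.3), 13), (246, np.float64(-2.7), 13), (251, np.float64(-1.7), 11), (256, np.float64(-0.2), 10), (261, np.float64(-0.2), 10), (266, np.float64(-0.2), 10), (271, np.float64(-0.8), 9), (276, np.float64(-0.3), 10), (281, np.float64(-0.3), 10), (286, np.float64(-0.8), 9), (291, np.float64(-0.8), 9), (296, np.float64(-0.4), 10)]
side [(298, np.float64(-1.5), 8), (304, np.float64(-1.1), 8), (310, np.float64(-1.2), 7), (316, np.float64(-1.3), 8), (322, np.float64(-1.4), 7), (328, np.float64(-1.0), 7), (334, np.float64(-1.0), 8), (340, np.float64(-1.1), 7), (346, np.float64(-1.2), 8), (352, np.float64(-3.3), 11), (358, np.float64(-3.4), 12), (364, np.float64(-3.0), 12), (370, np.float64(-3.1), 11)]
bar y,z centre,yaw [-0.1871  0.1431  0.0728] 4.172877019731514
```

Run:
```python
from h import *
from scipy.optimize import least_squares
d=lambda th:np.array([np.cos(th),np.sin(th),0]);c0=np.array([.589,-.1836,.1335])
def obs(k,us,dv):
    pr=proj(k,np.array([c0-d(.04)*.12,c0+d(.04)*.12]));return k,np.c_[us,np.interp(us,*pr.T)+dv]
D=[obs(get_calibration('scene'),[256,261,266,271,276,281,286,291,296],[-.2,-.2,-.2,-.8,-.3,-.3,-.8,-.8,-.4]),obs(get_calibration('side'),[298,304,310,316,322,328,334,340,346],[-1.5,-1.1,-1.2,-1.3,-1.4,-1,-1,-1.1,-1.2])]
def mk(z=None,th=None):
    def res(p):
        e=[]
        for k,o in D:
            P=np.array([[.589,p[0],p[1]]]);pr=proj(k,np.r_[P-d(p[2])*.14,P+d(p[2])*.14]);e+=list(o[:,1]-np.interp(o[:,0],*pr.T))
        return e+[(p[2]-.04)*100]+([(p[1]-z)*1e3] if z else [])
    return res
for z in (None,.1335): s=least_squares(mk(z),[-.1836,.1335,.04]);print(s.x.round(4),np.abs(s.fun).max().round(2))
```

```text
[-0.1843  0.1382  0.041 ] 0.36
[-0.1821  0.1344  0.0352] 0.86
```

```bash
python3 -m handwheel '[[[0,-0.0006,0,0,0,0],[0,-0.0006,0,0,0,0],[0,-0.0006,0,0,0,0]]]' | grep force; python3 f.py; python3 -m handwheel '[[[0,0,0,0,0,0],[0,0,0,0,0,0],[0,0,0,0,0,0],[0,0,0,0,0,0],[0,0,0,0,0,0],[0,0,0,0,0,0],[0,0,0,0,0,0],[0,0,0,0,0,0]]]' 0.3; python3 f.py
python3 - <<'E'
from h import *
w=snapshot('wrist');cv2.imwrite('pics/w8.png',w[:,:,::-1])
m=(w.min(2)>185).astype(np.uint8);n,l,st,_=cv2.connectedComponentsWithStats(m);i=l[200,315];print(st[i])
for v in (122,126,140,200,260): x=np.where(l[v]==i)[0];print(v,x.min() if len(x) else None,x.max() if len(x) else None)
E
```

```text
contact_force: [1.2, 0.6, 0.0]
16.8667 F [ 0.51 -0.59  0.16] +- [0.44 0.6  0.81] M [-0.133 -0.098  0.006] P [ 0.5891 -0.1857  0.1552]
clock: 17.53
tool_pos: [0.589, -0.1857, 0.1552]
eef_rot: [-0.509, 0.49, -0.49, 0.509]
contact_force: [0.4, -0.4, 0.0]
opening: 0.652
18.0333 F [-0.   -0.17 -0.03] +- [0.41 0.44 0.45] M [-0.075  0.059  0.001] P [ 0.589  -0.1857  0.1552]
[  274   112    83   190 14762]
122 274 356
126 274 356
140 275 355
200 276 353
260 278 352
```

```bash
python3 -m handwheel '[[[0,-0.005,0,0,0,0],[0,-0.015,0,0,0,0],[0,-0.03,0,0,0,0],[0,-0.05,0,0,0,0],[0,-0.08,0,0,0,0],[0,-0.1,0,0,0,0],[0,-0.11,0,0,0,0],[0,-0.11,0,0,0,0],[0,-0.11,0,0,0,0]]]' 1
python3 - <<'E'
from h import *
from scipy.optimize import least_squares
snapshot('side');snapshot('side')
k=get_calibration('wrist');w=snapshot('wrist');cv2.imwrite('pics/w9.png',w[:,:,::-1]);np.savez('w9.npz',T=k['T'],f=k['fx'],c=[k['cx'],k['cy']])
m=(w.min(2)>185).astype(np.uint8);n,l,st,_=cv2.connectedComponentsWithStats(m);i=l[200,315];print(st[i])
c=max(cv2.findContours((l==i).astype(np.uint8),0,1)[0],key=cv2.contourArea)
print(cv2.approxPolyDP(cv2.convexHull(c),5,True)[:,0].tolist())
a,b=snapshot('scene')[:,:,::-1],snapshot('side')[:,:,::-1]
cv2.imwrite('pics/r_a.png',a);cv2.imwrite('pics/r_b.png',b)
g=lambda i,x,y:cv2.resize(i[y:y+100,x:x+80],None,fx=5,fy=5,interpolation=cv2.INTER_CUBIC)
cv2.imwrite('pics/o8.png',np.hstack([g(a,232,215),g(b,310,175)]))
E
```

```text
clock: 18.83
tool_pos: [0.5889, -0.1856, 0.2653]
eef_rot: [-0.509, 0.49, -0.491, 0.51]
contact_force: [0.5, 1.0, -0.5]
opening: 0.997
[ 296  113   42  179 6894]
[[337, 113], [334, 291], [299, 291], [296, 116]]
```

View pics/o8.png

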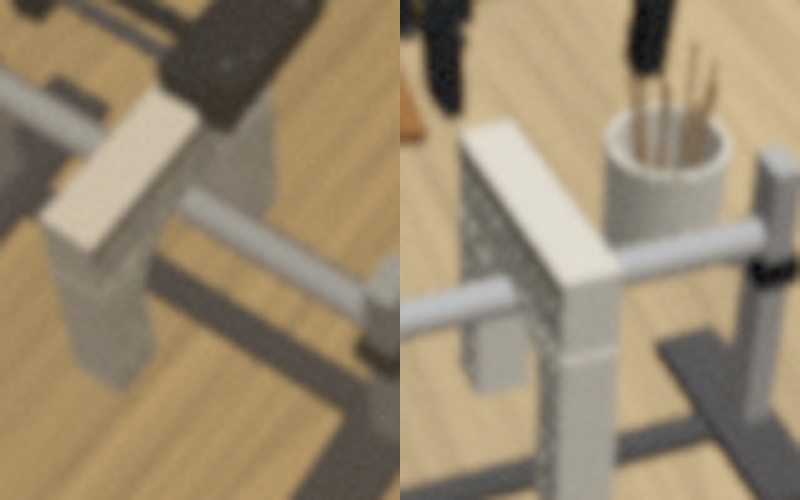

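```bash
cat > fit.py <<'E'
from h import *
from scipy.optimize import least_squares
d=np.load('w9.npz');kw=dict(T=d['T'],fx=float(d['f']),fy=float(d['f']),cx=d['c'][0],cy=d['c'][1])
C=np.array([(-15,70,156),(15,70,156),(15,-70,156),(-15,-70,156)])/1e3
g=lambda p,o:(np.array(p)+.5)/5-.5+o
V=[(kw,np.array([(295.7,113.5),(337.5,112.5),(334.5,291.5),(298.5,291.5)])),
 (get_calibration('scene'),g([(160,85),(200,120),(93,252),(42,215)],(232,215))),
 (get_calibration('side'),g([(462-400,135),(515-400,122),(620-400,268),(567-400,285)],(310,175)))]
def P(p): return (R.from_euler('z',p[3])*R.from_euler('x',p[4])*R.from_euler('y',p[5])).apply(C)+p[:3]
for use in ((0,1,2),(0,),(1,2)):
    s=least_squares(lambda p:np.r_[np.concatenate([(proj(V[i][0],P(p))-V[i][1]).ravel() for i in use]),p[5]*50],[.589,-.184,.03,.04,0,0])
    p=s.x;print(use,p[:3].round(4),'yaw,roll,pitch',np.degrees(p[3:]).round(1),'top',P(p).mean(0).round(4),'crown',((R.from_euler('z',p[3])*R.from_euler('x',p[4])).apply([0,0,.11])+p[:3]).round(4),'rms',np.sqrt((s.fun**2).mean()).round(2))
E
python3 fit.py
```

```text
(0, 1, 2) [ 0.5894 -0.2132  0.0307] yaw,roll,pitch [  2.6 -11.6   0. ] top [ 0.588  -0.182   0.1836] crown [ 0.5884 -0.1912  0.1385] rms 5.19
(0,) [ 0.5888 -0.1931  0.036 ] yaw,roll,pitch [ 2.3 -4.5 -0. ] top [ 0.5883 -0.1808  0.1915] crown [ 0.5885 -0.1844  0.1457] rms 0.28
(1, 2) [ 0.5898 -0.2402  0.0483] yaw,roll,pitch [  4.9 -15.1   0.3] top [ 0.587  -0.1995  0.1989] crown [ 0.5873 -0.2116  0.1545] rms 5.11
```

```bash
cat >> fit.py <<'E'
print('--')
ms=[np.ones(4,bool),np.array([0,0,1,1],bool),np.ones(4,bool)]
for use in ((0,1,2),(1,2)):
    s=least_squares(lambda p:np.r_[np.concatenate([(proj(V[i][0],P(p))-V[i][1])[ms[i]].ravel() for i in use]),p[5]*50],[.589,-.184,.03,.04,0,0])
    p=s.x;print(use,p[:3].round(4),'yaw,roll',np.degrees(p[3:]).round(1),'top',P(p).mean(0).round(4),s.fun.round(1))
E
python3 fit.py | sed -n '/--/,$p'
```

```text
--
(0, 1, 2) [ 0.589  -0.1926  0.0367] yaw,roll [ 2.2 -4.4 -0. ] top [ 0.5884 -0.1806  0.1922] [ 0.2 -0.6  0.4  0.3  0.6  0.2 -0.2  0.2 -0.1  0.1 -0.2  1.1 -1.4 -0.1
 -1.3  0.3 -0.   0.4 -1.2 -0.2 -0. ]
(1, 2) [ 0.5911 -0.1942  0.0371] yaw,roll [ 1.  -5.  -0.1] top [ 0.5906 -0.1805  0.1925] [ 0.   0.1  0.1  0.8 -0.1 -0.2  0.   0.2  0.3  0.1 -1.  -0.7 -0.1]
```

Run:
```python
from h import *
Ra=R.from_euler('z',np.radians(2.2))*R.from_euler('x',np.radians(-4.4))
o=np.array([.589,-.1926,.0367]);q=tool_for(Ra)
row(o+Ra.apply([0,0,.2]),q);row(o+Ra.apply([0,0,.12]),q);print(o+Ra.apply([0,0,.12]))
```

```text
row [-0.0081, 0.0278, 0.0005, 0.0007, -0.0001, -0.0246] rows needed 0.6936664561124791 0.6196768604269317
row [-0.0019, 0.1075, 0.0007, 0.0007, -0.0001, -0.0246] rows needed 2.578845611126931 0.6196768604269317
[ 0.58864659 -0.1834005   0.15634633]
```

```bash
python3 -m handwheel '[[[-0.004,0.012,0.0005,0,0,-0.012],[-0.0081,0.0278,0.0006,0,0,-0.0246],[-0.0065,0.048,0.0006,0,0,-0.0246],[-0.005,0.068,0.0006,0,0,-0.0246],[-0.0035,0.088,0.0006,0,0,-0.0246],[-0.0025,0.1,0.0006,0,0,-0.0246],[-0.0019,0.1075,0.0007,0,0,-0.0246],[-0.0019,0.1075,0.0007,0,0,-0.0246],[-0.0019,0.1075,0.0007,0,0,-0.0246]]]' 1 | grep -E "pos|force"
python3 -m handwheel '[[[0,0,0,0,0,0],[0,0,0,0,0,0],[0,0,0,0,0,0],[0,0,0,0,0,0],[0,0,0,0,0,0],[0,0,0,0,0,0],[0,0,0,0,0,0],[0,0,0,0,0,0],[0,0,0,0,0,0]]]' -1 20
python3 -m handwheel '[[[0,-0.004,0,0,0,0],[0,-0.01,0,0,0,0],[0,-0.015,0,0,0,0],[0,-0.015,0,0,0,0],[0,-0.015,0,0,0,0]]]'
python3 - <<'E'
from h import *
w=snapshot('wrist');cv2.imwrite('pics/w10.png',w[:,:,::-1])
m=(w.min(2)>185).astype(np.uint8);n,l,st,_=cv2.connectedComponentsWithStats(m);i=l[200,315];print(st[i])
for v in (114,116,118,120,122,140,170,200,230,260): x=np.where(l[v]==i)[0];print(v,x.min() if len(x) else None,x.max() if len(x) else None)
E
```

```text
tool_pos: [0.5896, -0.1838, 0.1575]
contact_force: [0.2, 0.8, 0.7]
clock: 20.58
tool_pos: [0.5896, -0.1837, 0.1577]
eef_rot: [0.528, -0.47, 0.51, -0.49]
contact_force: [-0.9, 0.1, 0.3]
opening: 0.346
clock: 21.0
tool_pos: [0.59, -0.1826, 0.1733]
eef_rot: [0.528, -0.47, 0.51, -0.49]
contact_force: [0.2, -0.3, -0.7]
opening: 0.34
[  274   126    83   176 13375]
114 None None
116 None None
118 None None
120 None None
122 None None
140 275 355
170 276 355
200 277 353
230 279 353
260 280 351
```

Run:
```python
from h import *
row([.589,-.1865,.165],tool_for(R.from_euler('z',.0395)))
```

```text
row [0.0033, 0.0082, -0.0009, -0.0002, -0.0004, 0.0247] rows needed 0.21314622686321394 0.6203658826430588
```

```bash
python3 -m handwheel '[[[0.0015,0,0,0,0,0.012],[0.0033,0.002,-0.0009,0,0,0.0247],[0.0033,0.006,-0.0009,0,0,0.0247],[0.0033,0.0082,-0.0009,0,0,0.0247],[0.0033,0.0082,-0.0009,0,0,0.0247],[0.0033,0.0082,-0.0009,0,0,0.0247]]]' >/dev/null; python3 f.py
python3 - <<'E'
from h import *
row([.589,-.1865,.16],tool_for(R.from_euler('z',.0395)))
E
```

```text
22.05 F [ 0.05  0.04 -1.12] +- [0.4  0.57 0.33] M [-0.058  0.061  0.004] P [ 0.589  -0.186   0.1648]
row [-0.0, 0.0048, 0.0001, -0.0001, -0.0004, -0.0] rows needed 0.11580059795351301 0.011395268159868807
```

```bash
python3 -m handwheel '[[[0.0003,0.002,0,0,0,0],[0.0003,0.005,0,0,0,0],[0.0003,0.007,0,0,0,0],[0.0003,0.008,0,0,0,0],[0.0003,0.008,0,0,0,0]]]' >/dev/null; python3 f.py
python3 -m handwheel '[[[0,0.0005,0,0,0,0],[0,0.001,0,0,0,0],[0,0.001,0,0,0,0]]]' >/dev/null; python3 f.py
```

```text
22.9667 F [-0.57 -0.07  1.03] +- [0.59 0.37 0.32] M [-0.082  0.157  0.001] P [ 0.5889 -0.1869  0.1569]
23.7167 F [-0.9  -0.37  2.41] +- [0.45 0.62 0.5 ] M [-0.163  0.227  0.007] P [ 0.5889 -0.1869  0.1558]
```

```bash
python3 -m handwheel '[[[0,0.0005,0,0,0,0],[0,0.001,0,0,0,0],[0,0.001,0,0,0,0]]]' >/dev/null; python3 f.py
```

```text
24.4667 F [-1.   -0.55  3.58] +- [0.18 0.58 0.6 ] M [-0.188  0.323  0.003] P [ 0.5889 -0.1869  0.1548]
```

Contact is felt. I'll back off so the bar carries only the arch's weight, then release.

```bash
python3 -m handwheel '[[[0,-0.001,0,0,0,0],[0,-0.002,0,0,0,0],[0,-0.0026,0,0,0,0],[0,-0.0026,0,0,0,0]]]' >/dev/null; python3 f.py
python3 -m handwheel '[[[0,0,0,0,0,0],[0,0,0,0,0,0],[0,0,0,0,0,0],[0,0,0,0,0,0],[0,0,0,0,0,0],[0,0,0,0,0,0],[0,0,0,0,0,0],[0,0,0,0,0,0]]]' 0.3; python3 f.py
python3 -m handwheel '[[[0,-0.005,0,0,0,0],[0,-0.015,0,0,0,0],[0,-0.03,0,0,0,0],[0,-0.05,0,0,0,0],[0,-0.08,0,0,0,0],[0,-0.1,0,0,0,0],[0,-0.11,0,0,0,0],[0,-0.11,0,0,0,0],[0,-0.11,0,0,0,0]]]' 1
python3 - <<'E'
from h import *
from scipy.optimize import least_squares
for i in range(4):snapshot('side')
k=get_calibration('wrist');w=snapshot('wrist');cv2.imwrite('pics/w11.png',w[:,:,::-1])
m=(w.min(2)>185).astype(np.uint8);n,l,st,_=cv2.connectedComponentsWithStats(m);i=l[200,315];print(st[i])
c=max(cv2.findContours((l==i).astype(np.uint8),0,1)[0],key=cv2.contourArea)
h=cv2.approxPolyDP(cv2.convexHull(c),5,True)[:,0];print(h.tolist())
q=np.array(sorted(h.tolist(),key=lambda p:p[1]),float)
A=np.r_[q[:2][q[:2,0].argsort()],q[2:][q[2:,0].argsort()[::-1]]]+[[-.5,-.5],[.5,-.5],[.5,.5],[-.5,.5]]
C=np.array([(-15,70,156),(15,70,156),(15,-70,156),(-15,-70,156)])/1e3
P=lambda p:(R.from_euler('z',p[3])*R.from_euler('x',p[4])).apply(C)+p[:3]
s=least_squares(lambda p:(proj(k,P(p))-A).ravel(),[.589,-.184,.03,.04,0]);p=s.x
print(p[:3],np.degrees(p[3:]),P(p).mean(0),s.fun.round(1))
E
```

```text
25.3 F [-0.19 -0.98  0.69] +- [0.47 0.36 0.31] M [-0.274  0.104 -0.008] P [ 0.5889 -0.1868  0.1573]
clock: 25.97
tool_pos: [0.5889, -0.1868, 0.1574]
eef_rot: [-0.509, 0.49, -0.49, 0.51]
contact_force: [0.1, 0.0, 0.7]
opening: 0.65
clock: 26.72
tool_pos: [0.5887, -0.1868, 0.2674]
eef_rot: [-0.509, 0.49, -0.49, 0.51]
contact_force: [-0.2, 0.1, -1.3]
opening: 1.002Traceback (most recent call last):
  File "f.py", line 4, in <module>
    snapshot('wrist');s=r.get_state();F.append(s['contact_force']);P.append(s['tool_pos']);M.append(s['moment'])
    ~~~~~~~~^^^^^^^^^
ValueError: 200 camera calls are used up
Traceback (most recent call last):
ValueError: 200 camera calls are used up
```

```bash
python3 -m handwheel '[[[0,-0.02,0,0,0,0],[0,-0.04,0,0,0,0],[0,-0.06,0,0,0,0],[0,-0.08,0,0,0,0],[0,-0.08,0,0,0,0],[0,-0.08,0,0,0,0],[0,-0.08,0,0,0,0],[0,-0.08,0,0,0,0],[0,-0.08,0,0,0,0],[0,-0.08,0,0,0,0]]]'; python3 -c "
from plant import job;print(job.finish_job())"
```

```text
clock: 27.55
tool_pos: [0.5884, -0.1867, 0.3463]
eef_rot: [0.51, -0.491, 0.49, -0.509]
contact_force: [-0.2, -0.1, -0.1]
opening: 1.001
the job is handed in; nothing more can be done
None
```

I hung the arch over the bar and handed the job in at about 27.5 s, but I couldn't check its final hang by camera. The force averaging had used up all 200 camera calls.

- **Getting it there:** I drew the arch 120 mm out of the stand along its own axis, levelled it, and carried it over the middle of the bar. I lowered it until the bar was felt to carry it, and only then let go.
- **First hang:** The wrist camera showed it square to the bar, within about 0.2°, but tilted about 4.4°. That meant the bar was bearing roughly 2.3 mm off the arch's mid-line.
- **Correction:** I gripped it again, lifted it clear, levelled it and shifted it 2.6 mm. I then lowered it until the bar carried it and let go a second time.
- **Force on the bar:** On the second lowering the bar gave about 3 mm, with 3.6 N up on the tool and about 4.7 N on the bar. I backed off to about +0.7 N before letting go. On the first lowering the most was 2.7 N on the tool.
- **Lateral force:** A sideways force of about 1 N was still there at the second release. I put it down to friction.
- **Last checks:** The gripper is fully open, at z = 0.346 m, well above the arch, and the force on it reads about zero.
- **Expected result:** From the measured correction, the remaining tilt should be within about 1–2°. This is worked out, not seen.
- **Bystanders:** I didn't go near the stick pot, the foam offcut or the filler jar.

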